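# Draw kiln props from the gravity chute into a dish on a notched carriage

## Robot

A 6-joint arm with a two-finger parallel gripper is mounted at the origin on the work surface. World frame = base frame: x ahead of the robot, y to its left, z up, the work surface at z = 0. Lengths are in m, angles in rad, forces in N, time in s.
With the tool pointing down it reaches from about 0.35 to 0.975 m from the base axis. Payload 4.9 kg.
Tool frame: the origin (TCP) lies at the very end of the fingers, on their centre line; the grasp point (between the pads) lies 19 mm behind it; z points along the fingers, y is the line along which they close (so a half turn about z gives the same grasp; the last joint's range is limited). The gripper opens to 85 mm and grips with 20 to 120 N. Pads are 22 mm wide; open, the fingers measure 114 mm over their backs; the gripper's body (76 mm by 85 mm) begins 54 mm behind the grasp point. The pads swing forward as they close: fully open they stand 13 mm farther back than shut.
Start: joints at [1.174, 0.053, 1.613, -0, 1.476, -0.119], TCP at [0.171, 0.601, 0.197] pointing down, gripper open.
Joint ranges: [-3.01, 3.01], [-1.01, 2.22], [0.06, 2.58], [-1.02, 4.17], [0.09, 2.62], [-3.14, 3.14]. Speed limits (rad/s): [2.57, 2.57, 3.14, 3.14, 3.14, 3.14].

## Interface

Orientations are given as a rotation vector (axis times angle).
In Python, from bench import arm, eyes, sign_off gives the robot as it stands.
- The arm moves only by the shell command python3 -m inch 'ROWS' [FORCE]. ROWS is a JSON object of lists of equal length, an entry for each row: "gripper": the closure, from 0 (fully open) to 1 (shut); "dp": the shift along the tool's x, y, z in cm, a list of three; "roll": the turn about the tool's z in degrees. A call has 1 to 8 rows; each row shifts and turns the commanded pose from where the row before left it, along the tool's axes as they then stand; what a row does not reach is not made up. A row lasts 1/8 s, in which the tool goes at most 62.5 mm and 10.7 degrees, less where a joint would pass 70% of its speed; a pose out of reach is approached as far as the arm can. A call is refused whole if a number of a shift passes 6.25 or a number of a turn 10.7, either way. A call with a gripper value outside its range is refused whole. The fingers move at their own pace and stop on an object; FORCE is the grip in N (left out, the last holds). Time passes only in rows, so rows that do not move let the fingers close. It gives the time, the measured TCP pose, the force, the opening and the grip force at its end, in the units of the state.
- arm.observe(): the state, without advancing time (a new reading comes with each control period).
- eyes.capture(name): name is "side" or "top" or "wrist"; returns the picture (400x640x3 uint8, blue, green, red); there is no depth.
- eyes.get_calibration(name): a dict with "camera_matrix" (3x3 intrinsics, pixels), "position" and "rotation" of the camera in the world. Camera axes: x right, y down, z forward; pixel columns grow to the right and rows downward; lengths in m; the calibration is good to about 2 mm. A picture is of the moment at which its call begins: read the wrist's pose just before it. get_calibration takes no time and is no camera call; for the wrist camera it gives the pose at the moment of the call.
- sign_off(): hands the job in; it is judged then, once.
The state is a dict: "t": time; "joint_positions": joint angles; "joint_vel": joint speeds; "joint_torque": joint torques, N m; "tcp_pos": TCP position; "orientation": TCP orientation; "wrist_force": force on the tool from outside, world axes, zero at the start; "wrist_torque": the same for the moment, N m; "opening": finger opening in m; "gripper_force": force on a finger pad.
Only numpy, scipy, OpenCV 4.12 (cv2) and the standard library are available. Lean on these libraries where they do the work, as an engineer would, in place of code of your own. Each camera call takes 0.05 s, during which the arm holds its last target. There are 200 camera calls.

## Task

Stand the empty oblong dish in the tray of the carriage, then hold the carriage's release bar up, slide the carriage along its rail to the notch that brings the dish best under the middle of the chute's mouth, and let the bar drop into that notch. Lift the chute's gate until both kiln props have slid into the dish and let the gate shut, then hold the bar up again, bring the loaded dish back to the end notch where it started, at the end of the rail away from the chute, and let the bar drop home there. Let no prop fall beside the dish and leave the other things on the table where they are.

Things in the scene. Friction and masses are not known exactly. Their poses are not given: they have to be found in the camera images.
- dish_center (a point): white glazed oblong open dish, loose on the table left or right of the rail: 60 mm wide along its x, 130 mm long along its y, 55 mm high, walls and floor 4 mm, about 0.25 kg. This point is its centre, half-way up; z up. Taken across its 60 mm width. The crock stands on the other side
- seat (a point): centre of the tray's floor on top of the sliding plywood carriage (50 mm above the table), where the middle of the dish's underside belongs; moves with it. y: along the rail, towards the chute; x: across, away from the release bar; z up. Lips 6 mm high, 70 mm apart in x and 142 mm in y, bound the tray: the dish's long side lies along y, either way round, 5 mm to spare each side
- bar_grip (a point): centre of the release bar: wooden, 150 mm long (along y), 14 x 14 mm, on the robot's side of the carriage, 120 mm in -x from the tray's middle, its centre 85 mm above the table when down. Its ends slide on upright pins 66 mm either side of the middle, up to 145 mm high; a flat steel stem 8 mm thick (x) is under the middle. Clear for 30 mm below beside the stem. Axes as the seat
- release_bar (a joint): height of the release bar, m: 0 down, its tooth in a notch; 0.042 at its upper stop. A spring and its weight pull it down with 5.5 N (down) to 9 N (up). More than 0.028 up the tooth clears the rack and the carriage slides freely (about 1 N) with the bar. Let go anywhere, it drops and the tooth slides off the pointed teeth into the nearest notch, drawing the carriage by up to 20 mm
- carriage (a joint): place of the carriage along the rail, m: 0 at the end away from the chute, 0.24 at the other end; notches every 0.040 (0, 0.04, ... 0.24). It starts caught in the notch at 0; the dish is under the drop opening somewhere from 0.15 to 0.24. In the nearest notch the dish is at most 20 mm off, which is enough
- drop (a point): middle of the chute's drop opening, 138 mm high, straight above the line that the dish's middle travels; axes as the seat. Props fall through a clear-sided shaft 50 mm (x) by 42 mm (y) around it, walls up to 194 mm. The steel chute, 50 mm wide, rises from it at 30 degrees in +x to 262 mm on a wooden stand. The dish in the tray (top at 105 mm) passes below
- gate_grip (a point): centre of the wooden crossbar of the chute's gate: 70 mm long (y), 14 mm wide (x), 14 mm high, 254 mm above the table when shut and 34 mm in +x from the drop opening's middle, on a flat steel stem above the gate plate. Clear below to 30 mm under its centre. Same axes as the drop opening
- gate (a joint): height of the gate, m: 0 shut, 0.055 fully up. Falls shut by its weight and a spring (under 4.5 N) when let go; the props run out in about a second when it is more than 0.045 up
- prop0_center (a point): centre of a fired clay kiln prop: a plain thick disc 36 mm across and 24 mm high, 55 g, lying flat, the lowest in the chute, against the gate at the start
- prop1_center (a point): centre of the second, equal kiln prop, behind the first in the chute
- crock: earthenware pot 90 mm across, 100 mm high, on the table at the other side from the dish; bystander; origin under its centre
- jar: glass jar with a steel cap, 76 mm across, 100 mm high, bystander beside the rail; origin under its centre
- mug: white mug 80 mm across, 90 mm high, bystander beside the rail; origin under its centre
- mallet: wooden hammer lying near the robot, bystander
- spatula: spatula lying near the robot, bystander
- dish: the dish's own frame, origin at the centre of its underside, axes as for its centre
Not all that is in view belongs to the job. Leave any yellow look-alike of the dish alone.

How it is judged:
On the way, in this order (a step that is already met when the one before it is completed fails the run):
1. the dish stands in the carriage's tray, let go (horizontal distance between dish_center and seat below 0.014 m and angle between dish_center's own z axis and vertical below 0.1 rad and z of dish_center in the frame of seat below 0.033 m and contact force between dish and the fingers below 0.2 N), for 0.2 s.
2. the carriage with the dish is caught in the notch under the chute's mouth, the bar down and let go (horizontal distance between dish_center and seat below 0.014 m and angle between dish_center's own z axis and vertical below 0.1 rad and z of dish_center in the frame of seat below 0.033 m and value of joint release_bar below 0.004 m and y of seat in the frame of drop between -0.026 and 0.026 m and contact force between release_bar and the fingers below 0.2 N), for 0.3 s.
3. both props lie in the dish, the carriage still caught under the chute (x of prop0_center in the frame of dish_center between -0.03 and 0.03 m and y of prop0_center in the frame of dish_center between -0.065 and 0.065 m and z of prop0_center in the frame of dish_center between -0.03 and 0.04 m and x of prop1_center in the frame of dish_center between -0.03 and 0.03 m and y of prop1_center in the frame of dish_center between -0.065 and 0.065 m and z of prop1_center in the frame of dish_center between -0.03 and 0.04 m and value of joint release_bar below 0.004 m and y of seat in the frame of drop between -0.026 and 0.026 m), for 0.2 s.
At the end, for the whole second after the job is handed in: the carriage is caught in the end notch away from the chute (within 6 mm, bar within 4 mm of fully down), the dish stands upright in its tray (within 14 mm of the tray's middle), both props lie in the dish, the gate is shut (within 5 mm), all at rest (horizontal distance between dish_center and seat below 0.014 m and angle between dish_center's own z axis and vertical below 0.1 rad and z of dish_center in the frame of seat below 0.033 m and value of joint release_bar below 0.004 m and x of prop0_center in the frame of dish_center between -0.03 and 0.03 m and y of prop0_center in the frame of dish_center between -0.065 and 0.065 m and z of prop0_center in the frame of dish_center between -0.03 and 0.04 m and x of prop1_center in the frame of dish_center between -0.03 and 0.03 m and y of prop1_center in the frame of dish_center between -0.065 and 0.065 m and z of prop1_center in the frame of dish_center between -0.03 and 0.04 m and value of joint carriage below 0.006 m and value of joint gate below 0.005 m and linear speed of dish below 0.03 m/s and velocity of joint carriage between -0.02 and 0.02 m/s); the robot touches nothing.
It fails at once if a prop falls beside the dish (height (world z) of any of prop0_center, prop1_center below 0.045 m).
It fails at once if another thing on the table is shifted by more than 30 mm (distance of any of crock, jar, mug, mallet, spatula from where it was at the start of the episode above 0.03 m).
It also fails if it takes over 67 s, if anything falls off the work surface, if the arm or the gripper's body presses on something with over 40 N, if the wrist force passes 120 N, or if a joint passes its speed limit or range.

## Working session

There is one attempt and no reset: what is moved stays moved. The work goes in short steps, Python scripts to look and compute and a shell command to move; the robot and the scene stay as the last step left them, time stands still between calls to the robot, and variables do not carry over. Pictures are saved under pics/ and viewed, at most 10 in all, crops included, and the job is handed in when it is done.

```bash
mkdir -p pics; ls; python3 - <<'E'
from bench import arm,eyes
import cv2
for n in("top","side"):
    cv2.imwrite(f"pics/{n}0.png",eyes.capture(n))
    c=eyes.get_calibration(n);print(n,c)
print(arm.observe())
E
```

```text
pics
top {'camera_matrix': array([[434.82218448,   0.        , 318.05276896],
       [  0.        , 434.82218448, 203.87681919],
       [  0.        ,   0.        ,   1.        ]]), 'position': array([ 0.44394826, -0.06305866,  1.44970671]), 'rotation': array([-2.21242109,  2.14918923, -0.0956238 ])}
side {'camera_matrix': array([[439.31138373,   0.        , 315.75653506],
       [  0.        , 439.31138373, 197.5347822 ],
       [  0.        ,   0.        ,   1.        ]]), 'position': array([0.4775569 , 1.01953114, 1.25080771]), 'rotation': array([-0.10666684,  2.87236912, -1.18746122])}
{'t': 0.1, 'joint_positions': array([ 1.17400036e+00,  5.32853068e-02,  1.61414928e+00,  2.40700504e-05,
        1.47597265e+00, -1.18985354e-01]), 'joint_vel': array([-0.00019652, -0.00148943, -0.00287025, -0.00191918,  0.00121921,
        0.00019344]), 'joint_torque': array([-1.88955996e-04, -3.94905603e+01, -3.71363497e+01, -1.10924939e-04,
        3.93683498e-03,  1.51308274e-05]), 'tcp_pos': array([0.17115145, 0.60047104, 0.19579386]), 'orientation': array([-4.34918052e-01, -3.11085037e+00,  2.74605887e-03]), 'wrist_force': array([ 0.2675657 , -0.22181419,  0.44400844]), 'wrist_torque': array([-0.00600382,  0.00427014, -0.01996423]), 'gripper_force': 0.0, 'opening': 0.08533404692608598}
```

View pics/top0.png

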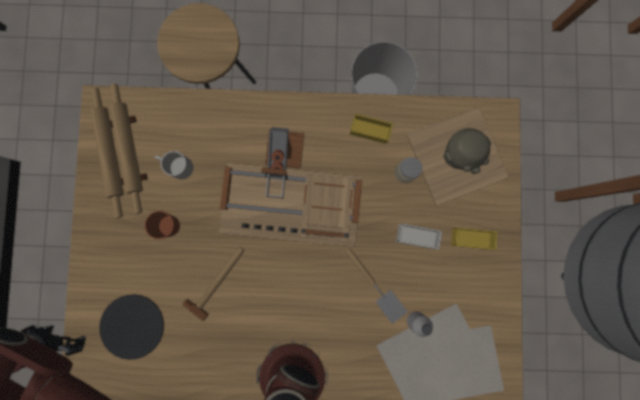

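View pics/side0.png

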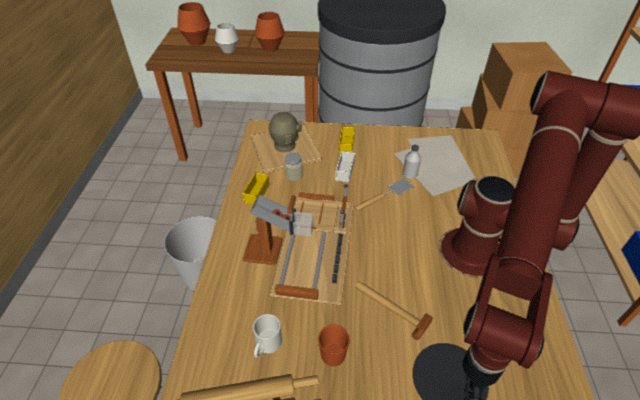

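The top view shows the white dish at about (419,237), the carriage at (330,207) at the rail's right end, the drop shaft near (278,182) and the crock at (162,225). I'll zoom in on that region.

```bash
cat > h.py <<'E'
import numpy as np,cv2
from scipy.spatial.transform import Rotation as R
from bench import arm,eyes
def at(n,uv,z,cal=None):
    c=cal or eyes.get_calibration(n);K=c["camera_matrix"];M=R.from_rotvec(c["rotation"]).as_matrix()
    d=M@np.linalg.solve(K,np.r_[uv,1.]);p=c["position"];return p+d*(z-p[2])/d[2]
def px(n,P,cal=None):
    c=cal or eyes.get_calibration(n);M=R.from_rotvec(c["rotation"]).as_matrix()
    q=c["camera_matrix"]@(M.T@(np.asarray(P)-c["position"]));return q[:2]/q[2]
E
python3 - <<'E'
import cv2
a=cv2.imread("pics/top0.png")[110:260,212:448]
cv2.imwrite("pics/top0c.png",cv2.resize(a,None,fx=3.3,fy=3.3,interpolation=cv2.INTER_CUBIC))
E
```

```text
(no output)
```

View pics/top0c.png

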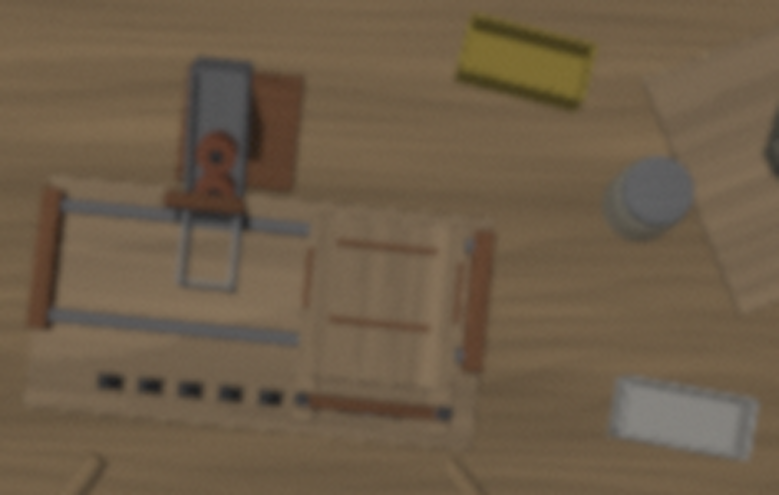

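```bash
python3 - <<'E'
from h import *
f=lambda u,v,z:at("top",(212+(u+.5)/3.3-.5,110+(v+.5)/3.3-.5),z)
P=dict(lipT=f(387,247,.056),lipB=f(378,322,.056),lipL=f(309,275,.056),lipR=f(460,292,.056),
barL=f(301,400,.09),barR=f(446,413,.09),bar=f(375,406,.092),
d1=f(617,377,.055),d2=f(757,397,.055),d3=f(748,458,.055),d4=f(612,436,.055),
s1=f(186,212,.194),s2=f(180,287,.194),s3=f(235,292,.194),s4=f(242,215,.194),g1=f(165,200,.261),g2=f(245,207,.261),
h1=f(111,382,.02),h5=f(270,398,.02))
for k,v in P.items():print(k,v.round(4))
m=lambda *k:np.mean([P[i] for i in k],0).round(4)
print("seat",m("lipT","lipB"),m("lipL","lipR"),"dish",m("d1","d2","d3","d4"),"drop",m("s1","s2","s3","s4"),"gate",m("g1","g2"))
a=lambda p,q:np.degrees(np.arctan2(*(P[p]-P[q])[[0,1]]))
print("yaw(atan dx/dy)",a("h1","h5"),a("barL","barR"),a("lipL","lipR"),"dish",a("d1","d2"),a("d4","d3"),"g",a("g1","g2"))
s=arm.observe();print(R.from_rotvec(s["orientation"]).as_matrix().round(3))
E
```

```text
lipT [ 0.624  -0.1009  0.056 ]
lipB [ 0.5502 -0.0941  0.056 ]
lipL [ 0.5942 -0.0255  0.056 ]
lipR [ 0.5819 -0.1733  0.056 ]
barL [ 0.4715 -0.0225  0.09  ]
barR [ 0.4632 -0.1599  0.09  ]
bar [ 0.4678 -0.0926  0.092 ]
d1 [ 0.5034 -0.3279  0.055 ]
d2 [ 0.4879 -0.4644  0.055 ]
d3 [ 0.4287 -0.456   0.055 ]
d4 [ 0.4461 -0.3239  0.055 ]
s1 [0.6321 0.0811 0.194 ]
s2 [0.5654 0.0838 0.194 ]
s3 [0.5624 0.0353 0.194 ]
s4 [0.6308 0.0316 0.194 ]
g1 [0.6316 0.0913 0.261 ]
g2 [0.6277 0.0243 0.261 ]
h1 [0.4853 0.169  0.02  ]
h5 [0.474  0.0104 0.02  ]
seat [ 0.5871 -0.0975  0.056 ] [ 0.5881 -0.0994  0.056 ] dish [ 0.4665 -0.393   0.055 ] drop [0.5977 0.0579 0.194 ] gate [0.6297 0.0578 0.261 ]
yaw(atan dx/dy) 4.081362504290063 3.4596317107160077 4.775685326891988 dish 6.476771820627814 7.520864945020231 g 3.3494578823550727
[[-0.962  0.274 -0.001]
 [ 0.274  0.962 -0.002]
 [ 0.    -0.002 -1.   ]]
```

Everything agrees with the given sizes: the rail's yaw is about 4.2°, the drop lies 0.158 m along the rail from the seat (so notch 0.16), and the dish is at (0.467,-0.393) with a yaw of about 7°. Moving to above the dish.

```bash

python3 -m inch '{"gripper":[0,0,0,0,0,0,0,0],"dp":[[0,0,0],[0,0,0],[0,0,0],[0,0,0],[0,0,0],[0,0,0],[0,0,0],[0,0,0]],"roll":[10.1,10.1,10.1,10.1,10.1,10.1,10.1,10.1]}' 40
python3 -m inch '{"gripper":[0,0,0,0,0,0,0,0],"dp":[[-4.2,2.8,0],[-4.2,2.8,0],[-4.2,2.8,0],[-4.2,2.8,0],[-4.2,2.8,0],[-4.2,2.8,0],[-4.2,2.8,0],[-4.2,2.8,0]],"roll":[0,0,0,0,0,0,0,0]}'
python3 -m inch '{"gripper":[0,0,0,0,0,0,0,0],"dp":[[-4.2,2.8,0],[-4.2,2.8,0],[-5.3,1.3,0],[-5.3,1.3,0],[-5.3,1.3,0],[-5.3,1.3,0],[-5.3,1.3,0],[-5.3,1.3,0]],"roll":[0,0,0,0,0,0,0,0]}'
python3 -m inch '{"gripper":[0,0,0,0,0,0,0],"dp":[[-5.3,1.3,0],[-5.3,1.3,0],[-5.3,1.3,0],[-5.3,1.3,0],[0,0,0],[0,0,0],[0,0,0]],"roll":[0,0,0,0,0,0,0]}'
python3 - <<'E'
from h import *
s=arm.observe();M=R.from_rotvec(s["orientation"]).as_matrix();print(M.round(3))
c=eyes.get_calibration("wrist");i=eyes.capture("wrist")
np.save("cal.npy",c,allow_pickle=True)
cv2.imwrite("pics/w1.png",i)
print(px("wrist",(.4665,-.393,.055),c),c["position"])
E
```

```text
t: 1.1
tcp_pos: [0.1712, 0.6006, 0.1961]
orientation: [2.353, 2.08, -0.002]
wrist_force: [1.3, -0.5, 0.4]
opening: 0.085
gripper_force: 0.0
t: 2.1
tcp_pos: [0.3548, 0.2396, 0.1965]
orientation: [-2.347, -2.088, 0.0]
wrist_force: [1.1, 1.6, -0.0]
opening: 0.0853
gripper_force: 0.0
t: 3.1
tcp_pos: [0.4403, -0.1755, 0.1965]
orientation: [-2.348, -2.087, -0.0]
wrist_force: [0.2, 0.2, 0.3]
opening: 0.0854
gripper_force: 0.0
t: 3.98
tcp_pos: [0.4675, -0.3892, 0.1969]
orientation: [-2.346, -2.089, -0.0]
wrist_force: [0.6, -0.0, -1.1]
opening: 0.0856
gripper_force: 0.0
[[ 0.116  0.993  0.   ]
 [ 0.993 -0.116  0.   ]
 [ 0.    -0.    -1.   ]]
[320.54940945 183.44746776] [ 0.47612193 -0.32453788  0.37404214]
```

View pics/w1.png

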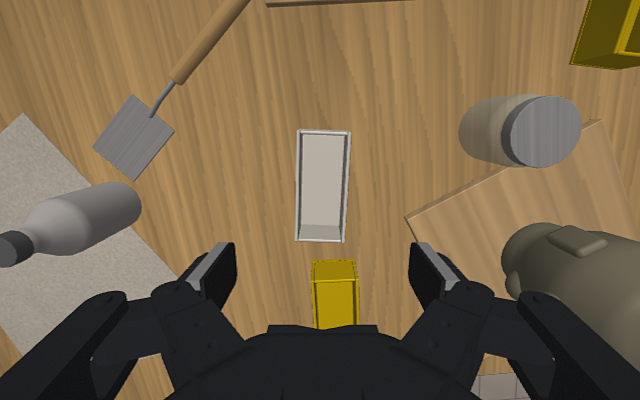

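The wrist view shows the dish rim corners at (298,129), (351,131), (345,241) and (296,240), with the yellow look-alike just beyond its far end at (334,265).

```bash
python3 - <<'E'
from h import *
c=np.load("cal.npy",allow_pickle=True).item()
P=np.array([at("wrist",p,.055,c) for p in((298,129.5),(351,131),(345,241.5),(296,240))]);print(P.round(4))
m=P.mean(0);e=(P[0]+P[1]-P[2]-P[3])/2;f=(P[1]+P[2]-P[0]-P[3])/2
print(m,np.linalg.norm(e),np.linalg.norm(f),np.degrees(np.arctan2(e[0],e[1])),np.degrees(np.arctan2(-f[1],f[0])))
s=arm.observe();M=R.from_rotvec(s["orientation"]).as_matrix();m[2]=.018
print("dp cm",M.T@(m-s["tcp_pos"])*100)
E
```

```text
[[ 0.4492 -0.3311  0.055 ]
 [ 0.5059 -0.3393  0.055 ]
 [ 0.4873 -0.4669  0.055 ]
 [ 0.4293 -0.4583  0.055 ]]
[ 0.46794894 -0.39890207  0.055     ] 0.1288267051062849 0.05795185216309096 8.584475438181748 8.32034272718769
dp cm [-0.9523979   0.14369403 17.90612755]
```

```bash

python3 -m inch '{"gripper":[0,0,0,0,0,0,0,0],"dp":[[-0.95,0.14,3],[0,0,4],[0,0,4],[0,0,3],[0,0,2],[0,0,1.2],[0,0,0.7],[0,0,0]],"roll":[1.8,0,0,0,0,0,0,0]}' 30
python3 -m inch '{"gripper":[0.6,0.6,0.6,0.6,0.6,0.6],"dp":[[0,0,0],[0,0,0],[0,0,0],[0,0,0],[0,0,0],[0,0,0]],"roll":[0,0,0,0,0,0]}' 30
python3 -m inch '{"gripper":[0.6,0.6,0.6,0.6,0.6,0.6,0.6,0.6],"dp":[[0,0,-1],[0,0,-2],[0,0,-3],[0,0,-4],[0,0,-4],[0,0,-3],[0,0,-1],[0,0,0]],"roll":[0,0,0,0,0,0,0,0]}' 
python3 - <<'E'
from h import *
s=arm.observe();M=R.from_rotvec(s["orientation"]).as_matrix();print(M.round(3))
r=np.radians(4.2);print("roll cmd",np.degrees(np.arctan2(-M[1,1],M[0,1])))
E
```

```text
t: 5.03
tcp_pos: [0.468, -0.4002, 0.0183]
orientation: [2.38, 2.05, 0.0]
wrist_force: [-1.0, -0.0, 0.3]
opening: 0.0852
gripper_force: 0.0
t: 5.78
tcp_pos: [0.4693, -0.4011, 0.0196]
orientation: [2.377, 2.048, 0.001]
wrist_force: [3.7, -0.6, 6.5]
opening: 0.0343
gripper_force: 2.8
t: 6.78
tcp_pos: [0.4676, -0.4, 0.1984]
orientation: [2.38, 2.05, -0.0]
wrist_force: [-0.2, 0.4, 0.2]
opening: 0.0339
gripper_force: 0.0
[[ 0.148  0.989  0.   ]
 [ 0.989 -0.148 -0.001]
 [-0.     0.    -1.   ]]
roll cmd 8.519162025276964
```

The fingers closed to 34 mm, so the grasp missed. Looking.

```bash
python3 -m inch '{"gripper":[0,0,0,0],"dp":[[0,0,0],[0,0,0],[0,0,0],[0,0,0]],"roll":[0,0,0,0]}'
python3 - <<'E'
from h import *
c=eyes.get_calibration("wrist");i=eyes.capture("wrist")
np.save("cal.npy",c,allow_pickle=True)
cv2.imwrite("pics/w2.png",i)
E
```

```text
t: 7.28
tcp_pos: [0.4677, -0.3999, 0.1975]
orientation: [-2.38, -2.05, 0.0]
wrist_force: [-0.2, 0.4, 0.1]
opening: 0.0854
gripper_force: 0.0
```

View pics/w2.png

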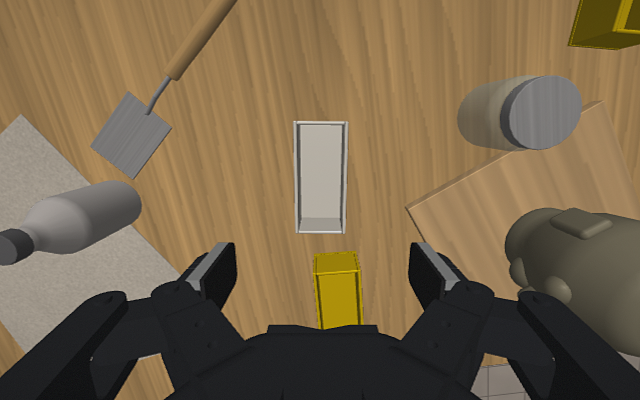

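```bash
python3 - <<'E'
from h import *
c=np.load("cal.npy",allow_pickle=True).item()
P=np.array([at("wrist",p,.055,c) for p in((294,121.5),(347.5,122),(346,233.5),(296,233))])
m=P.mean(0);e=(P[0]+P[1]-P[2]-P[3])/2;f=(P[1]+P[2]-P[0]-P[3])/2
print(m,np.linalg.norm(e),np.linalg.norm(f),np.degrees(np.arctan2(e[0],e[1])),np.degrees(np.arctan2(-f[1],f[0])))
s=arm.observe();M=R.from_rotvec(s["orientation"]).as_matrix()
for d,z in((.0427,-.013),(-.0427,-.013),(0,0)):print(px("wrist",s["tcp_pos"]+M@np.array([0,d,z]),c))
E
python3 -m inch '{"gripper":[0,0,0,0,0,0,0,0],"dp":[[0,0,3],[0,0,4],[0,0,4],[0,0,3],[0,0,2],[0,0,1.2],[0,0,0.7],[0,0,0]],"roll":[0,0,0,0,0,0,0,0]}' 30
python3 -m inch '{"gripper":[0.2,0.2,0.2,0.2],"dp":[[0,0,0],[0,0,0],[0,0,0],[0,0,0]],"roll":[0,0,0,0]}' 20
python3 - <<'E'
from h import *
a=eyes.capture("wrist");b=eyes.capture("side")
b=cv2.resize(b[120:220,280:420],(700,500)); 
cv2.imwrite("pics/w3.png",np.hstack([cv2.resize(a,(480,300)),cv2.resize(b,(320,300))]))
E
```

```text
[ 0.46736499 -0.40020841  0.055     ] 0.12822826105177362 0.058467408342081854 8.384002797004683 9.008799469386755
[390.2774103  231.41466005]
[250.15981322 231.2670842 ]
[320.35227094 223.92241001]
t: 8.32
tcp_pos: [0.468, -0.4003, 0.0192]
orientation: [2.38, 2.05, -0.0]
wrist_force: [0.0, 0.1, -0.7]
opening: 0.0854
gripper_force: 0.0
t: 8.82
tcp_pos: [0.4678, -0.4001, 0.0191]
orientation: [2.38, 2.05, -0.0]
wrist_force: [0.6, -0.9, -0.2]
opening: 0.0679
gripper_force: 0.0
```

View pics/w3.png

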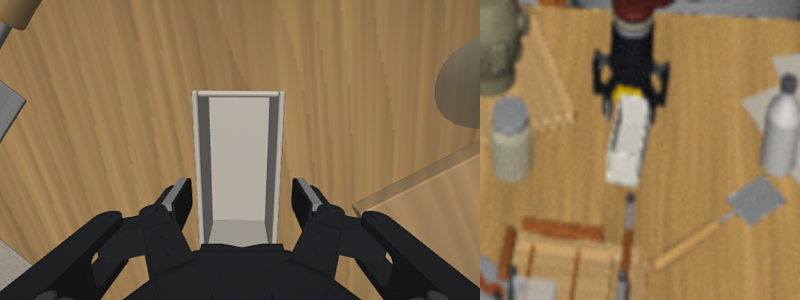

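In the wrist view the fingers look higher than the rim: the tips are near (253,240) and (391,240) full scale, spaced wider per millimetre than the rim. So the tips are probably well above the reported TCP. I'll check this with the w2 tip pixels (235,243) and (413,243).

```bash
python3 - <<'E'
from h import *
c=np.load("cal.npy",allow_pickle=True).item()
t=np.array([.4677,-.3999,.1975]);M=R.from_rotvec([-2.38,-2.05,0]).as_matrix()
for x in(.011,0,-.011):
  for z in (0,-.013,-.03,-.04,-.05,-.06):
    a=px("wrist",t+M@[x,.0427,z],c);b=px("wrist",t+M@[x,-.0427,z],c);print(x,z,(a[0]-b[0]).round(),a[1].round())
Mc=R.from_rotvec(c["rotation"]).as_matrix()
print("cam in tool",M.T@(c["position"]-t),"cam axes in tool\n",(M.T@Mc).round(3),c["camera_matrix"][0,0])
E
python3 -m inch '{"gripper":[0,0,0,0,0],"dp":[[0,0,0],[0,0,0],[0,0,-3],[0,0,-3],[0,0,-3]],"roll":[0,0,0,0,0]}'
python3 -m inch '{"gripper":[1,1,1,1,1,1,1,1],"dp":[[0,0,0],[0,0,0],[0,0,0],[0,0,0],[0,0,0],[0,0,0],[0,0,0],[0,0,0]],"roll":[0,0,0,0,0,0,0,0]}'
python3 - <<'E'
from h import *
s=arm.observe();c=eyes.get_calibration("wrist");print(px("wrist",s["tcp_pos"],c));a=eyes.capture("wrist")[120:360,200:440]
t=eyes.capture("top");d=eyes.capture("side");P=s["tcp_pos"]
print(px("top",P),px("side",P))
def crop(i,n):
    u,v=px(n,P).astype(int);j=i[v-40:v+40,u-40:u+40].copy();return cv2.resize(j,(260,240))
cv2.imwrite("pics/w4.png",np.hstack([a,crop(t,"top"),crop(d,"side")]))
E
```

```text
0.011 0 133.0 208.0
0.011 -0.013 142.0 214.0
0.011 -0.03 157.0 224.0
0.011 -0.04 168.0 231.0
0.011 -0.05 179.0 239.0
0.011 -0.06 193.0 248.0
0 0 131.0 224.0
0 -0.013 140.0 231.0
0 -0.03 154.0 243.0
0 -0.04 164.0 251.0
0 -0.05 176.0 260.0
0 -0.06 189.0 270.0
-0.011 0 129.0 239.0
-0.011 -0.013 138.0 248.0
-0.011 -0.03 152.0 261.0
-0.011 -0.04 161.0 270.0
-0.011 -0.05 172.0 280.0
-0.011 -0.06 185.0 291.0
cam in tool [ 0.06532963  0.00105008 -0.17712106] cam axes in tool
 [[ 0.001 -0.965 -0.262]
 [ 1.     0.001  0.001]
 [-0.    -0.262  0.965]] 287.76290172990974
t: 9.55
tcp_pos: [0.4677, -0.3999, 0.1098]
orientation: [-2.38, -2.05, -0.0]
wrist_force: [0.9, -0.1, 0.4]
opening: 0.0852
gripper_force: 0.0
t: 10.55
tcp_pos: [0.4678, -0.4, 0.109]
orientation: [2.38, 2.05, -0.0]
wrist_force: [0.7, -0.3, 0.2]
opening: 0.0002
gripper_force: 0.0
[320.25551858 223.77458977]
[425.18591205 235.49901942] [344.98692239 150.00348812]
```

View pics/w4.png

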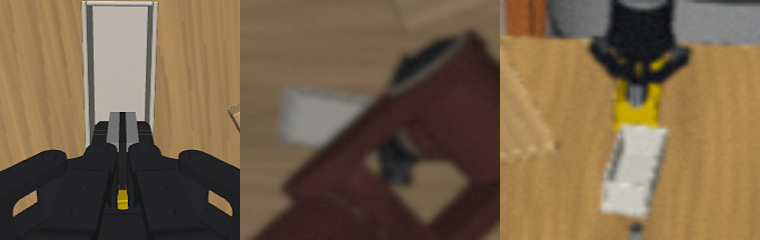

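The closed tips show at row 233 in the wrist view, against row 208 predicted for the TCP. The open-finger spread, the side view and the contact on the rim all say the same. The real tips are about 37 mm short of the reported TCP, so I'll offset z by that and go down carefully.

```bash

python3 -m inch '{"gripper":[0,0,0,0,0,0,0,0],"dp":[[0,0,0],[0,0,0],[0,0,0],[0,0,3],[0,0,3],[0,0,2.5],[0,0,1.5],[0,0,0]],"roll":[0,0,0,0,0,0,0,0]}' 30
python3 -m inch '{"gripper":[0,0,0,0,0],"dp":[[0,0,0.8],[0,0,0.8],[0,0,0.6],[0,0,0],[0,0,0]],"roll":[0,0,0,0,0]}'
python3 -m inch '{"gripper":[0.5,0.5,0.5,0.5,0.5],"dp":[[0,0,0],[0,0,0],[0,0,0],[0,0,0],[0,0,0]],"roll":[0,0,0,0,0]}' 30
```

```text
t: 11.7
tcp_pos: [0.4671, -0.3993, 0.0077]
orientation: [-2.378, -2.049, 0.0]
wrist_force: [-0.4, -0.2, 0.2]
opening: 0.0855
gripper_force: 0.0
t: 12.32
tcp_pos: [0.4679, -0.4001, -0.0129]
orientation: [2.38, 2.05, 0.0]
wrist_force: [0.0, -0.9, 0.5]
opening: 0.085
gripper_force: 0.0
t: 12.95
tcp_pos: [0.4678, -0.4003, -0.0126]
orientation: [2.38, 2.05, -0.0]
wrist_force: [-2.6, 0.7, 5.3]
opening: 0.0596
gripper_force: 34.9
```

The dish is gripped at 59.6 mm, which matches its width. I'll lift it, turn it to the rail's yaw and hover short of the tray for a closer look.

```bash

python3 -m inch '{"gripper":[0.5,0.5,0.5,0.5,0.5,0.5,0.5,0.5],"dp":[[0,0,-1.3],[0,0,-3],[0,0,-4],[0,0,-4],[0,0,-4],[0,0,-4],[0,0,-3],[0,0,0]],"roll":[0,0,0,0,0,0,0,-4.3]}'
python3 -m inch '{"gripper":[0.5,0.5,0.5,0.5,0.5,0.5,0.5,0.5],"dp":[[2,1,0],[4,2.1,0],[4,2.2,0],[4,2.2,0],[3,1.6,0],[1,0.6,0],[0,0,0],[0,0,0]],"roll":[0,0,0,0,0,0,0,0]}'
python3 - <<'E'
from h import *
c=eyes.get_calibration("wrist");i=eyes.capture("wrist")
np.save("cal.npy",c,allow_pickle=True)
cv2.imwrite("pics/w5.png",cv2.resize(i[:240,140:500],(800,533),interpolation=cv2.INTER_CUBIC))
print(px("wrist",(.5875,-.0988,.05),c))
E
```

```text
t: 13.95
tcp_pos: [0.4691, -0.401, 0.224]
orientation: [2.294, 2.136, 0.001]
wrist_force: [0.1, -0.2, -2.6]
opening: 0.0595
gripper_force: 34.2
t: 14.95
tcp_pos: [0.5772, -0.2282, 0.2196]
orientation: [-2.302, -2.137, 0.001]
wrist_force: [-0.0, 0.3, -2.8]
opening: 0.0594
gripper_force: 34.1
[321.88061934  59.5470887 ]
```

View pics/w5.png

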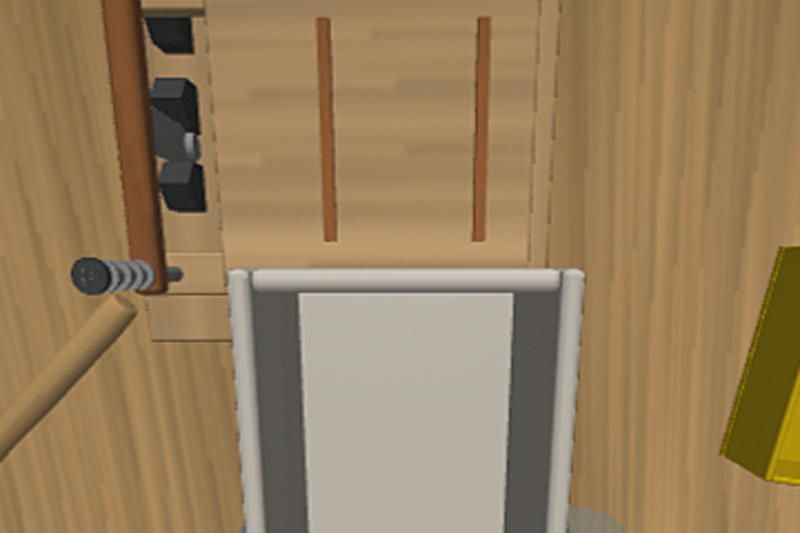

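The close-up shows the tray's side lips at columns 323 and 484 (row 17) to 331 and 478.5 (row 241), and the held dish's front rim corners at (230,270) and (583,270).

```bash
python3 - <<'E'
from h import *
c=np.load("cal.npy",allow_pickle=True).item()
f=lambda u,v,z:at("wrist",(140+(u+.5)/2.2222-.5,(v+.5)/2.2222-.5),z,c)
L=[f(323.5,17,.056),f(331,241,.056),f(484.5,17,.056),f(478.5,241,.056)]
print(np.round(L,4));S=np.mean(L,0)
e=(L[0]+L[2]-L[1]-L[3])/2;y=np.degrees(np.arctan2(e[0],e[1]))
print("seat",S,"yaw",y,np.linalg.norm(e),np.linalg.norm(L[0]-L[2]))
a,b=f(230,270,.287),f(583,270,.287);s=arm.observe();M=R.from_rotvec(s["orientation"]).as_matrix()
w=b-a;print("dish front",(a+b)/2,np.linalg.norm(w),"yaw",np.degrees(np.arctan2(-w[1],w[0])),"front in tool",M.T@((a+b)/2-s["tcp_pos"]))
print("tool yaw",np.degrees(np.arctan2(-M[1,1],M[0,1])))
S[2]=.0374;print("dp",M.T@(S-s["tcp_pos"])*100)
E
```

```text
[[ 0.5532 -0.0476  0.056 ]
 [ 0.5463 -0.1474  0.056 ]
 [ 0.6283 -0.0531  0.056 ]
 [ 0.6211 -0.1529  0.056 ]]
seat [ 0.58720604 -0.10024425  0.056     ] yaw 4.0184646414516765 0.10004821065984096 0.075304057253111
dish front [ 0.58329485 -0.16356641  0.287     ] 0.05849816972199524 yaw 4.203813189751378 front in tool [ 0.06512277  0.00122308 -0.06730639]
tool yaw 4.2976141521147255
dp [12.85898753  0.04942144 18.22863815]
```

```bash

python3 -m inch '{"gripper":[0.5,0.5,0.5,0.5,0.5,0.5],"dp":[[2,0,0],[4,0,0],[4,0,0],[2.2,0,0],[0.66,0,0],[0,0,0]],"roll":[0,0,0,0,0,0]}'
python3 -m inch '{"gripper":[0.5,0.5,0.5,0.5,0.5,0.5,0.5,0.5],"dp":[[0,0,2],[0,0,4],[0,0,4],[0,0,3.5],[0,0,2],[0,0,1.4],[0,0,0.6],[0,0,0]],"roll":[0,0,0,0,0,0,0,0]}'
python3 -m inch '{"gripper":[0.5,0.5],"dp":[[0,0,0.6],[0,0,0]],"roll":[0,0]}'
```

```text
t: 15.75
tcp_pos: [0.5872, -0.0997, 0.22]
orientation: [2.301, 2.138, -0.001]
wrist_force: [0.3, 0.4, -2.2]
opening: 0.0594
gripper_force: 34.1
t: 16.75
tcp_pos: [0.5877, -0.0996, 0.0455]
orientation: [2.301, 2.138, 0.001]
wrist_force: [-0.1, -0.3, -2.7]
opening: 0.0599
gripper_force: 34.0
t: 17.0
tcp_pos: [0.5872, -0.0993, 0.0391]
orientation: [2.301, 2.138, 0.0]
wrist_force: [-1.0, 0.4, -1.8]
opening: 0.0593
gripper_force: 34.0
```

```bash

python3 -m inch '{"gripper":[0,0,0,0,0,0,0,0],"dp":[[0,0,0],[0,0,0],[0,0,0],[0,0,-2],[0,0,-3],[0,0,-3],[0,0,-1],[0,0,0]],"roll":[0,0,0,0,0,0,0,0]}' 30
python3 -m inch '{"gripper":[0,0,0,0,0,0],"dp":[[0,-2,0],[0,-4,0],[0,-4,0],[0,-2,0],[0,0,0],[0,0,0]],"roll":[0,0,0,0,0,0]}'
python3 - <<'E'
from h import *
c=eyes.get_calibration("wrist");i=eyes.capture("wrist")
cv2.imwrite("pics/w6.png",i)
s=arm.observe();M=R.from_rotvec(s["orientation"]).as_matrix()
print(px("wrist",(.4675,-.0915,.092),c),px("wrist",(.5872,-.1002,.105),c),"dp",M.T@(np.array([.4675,-.0915,.027])-s["tcp_pos"])*100)
np.save("cal.npy",c,allow_pickle=True)
E
```

```text
t: 18.0
tcp_pos: [0.5878, -0.0996, 0.1302]
orientation: [2.3, 2.137, 0.002]
wrist_force: [0.2, 0.2, -1.1]
opening: 0.0851
gripper_force: 0.0
t: 18.75
tcp_pos: [0.4676, -0.0905, 0.1283]
orientation: [-2.301, -2.138, 0.0]
wrist_force: [0.2, 0.3, -0.4]
opening: 0.0855
gripper_force: 0.0
[320.58634682 208.6285237 ] [484.32861752 213.92804404] dp [-0.09737965 -0.02690919 10.1507458 ]
```

View pics/w6.png

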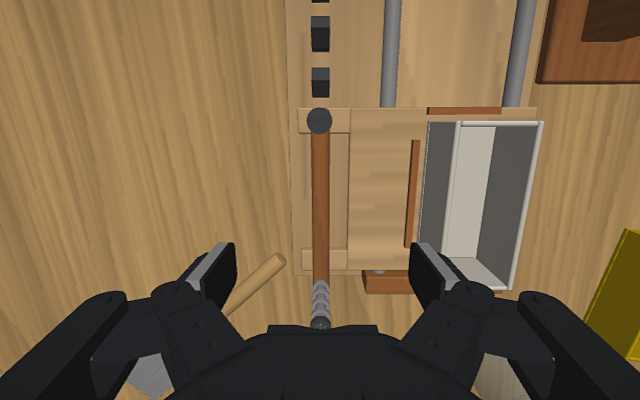

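The dish sits in the tray and the bar lies along column 320, centred between the fingers. I'll go down and grip the bar.

```bash

python3 -m inch '{"gripper":[0,0,0,0,0,0,0,0],"dp":[[-0.1,0,2],[0,0,3],[0,0,2.5],[0,0,1.5],[0,0,0.8],[0,0,0.3],[0,0,0],[0,0,0]],"roll":[0,0,0,0,0,0,0,0]}' 40
python3 -m inch '{"gripper":[1,1,1,1,1,1,1,1],"dp":[[0,0,0],[0,0,0],[0,0,0],[0,0,0],[0,0,0],[0,0,0],[0,0,0],[0,0,0]],"roll":[0,0,0,0,0,0,0,0]}' 40
python3 -m inch '{"gripper":[1,1,1,1,1,1],"dp":[[0,0,-0.8],[0,0,-1],[0,0,-1],[0,0,-0.7],[0,0,0],[0,0,0]],"roll":[0,0,0,0,0,0]}'
```

```text
t: 19.8
tcp_pos: [0.4681, -0.0918, 0.0288]
orientation: [2.301, 2.137, 0.001]
wrist_force: [1.1, 0.2, -0.7]
opening: 0.0853
gripper_force: 0.0
t: 20.8
tcp_pos: [0.4659, -0.0914, 0.028]
orientation: [-2.299, -2.137, 0.004]
wrist_force: [-6.3, 1.5, 6.1]
opening: 0.0131
gripper_force: 41.2
t: 21.55
tcp_pos: [0.466, -0.0912, 0.0622]
orientation: [-2.3, -2.136, 0.003]
wrist_force: [-4.8, 0.2, -8.2]
opening: 0.0133
gripper_force: 39.7
```

```bash

python3 -m inch '{"gripper":[1,1,1,1,1,1,1,1],"dp":[[0.7,-0.1,0],[1.5,0,0],[2.5,0,0],[3,0,0],[3,0,0],[2.5,0,0],[1.5,0,0],[1,0,0]],"roll":[0,0,0,0,0,0,0,0]}'
python3 -m inch '{"gripper":[1,1,1,1],"dp":[[0.3,0,0],[0,0,0],[0,0,0],[0,0,0]],"roll":[0,0,0,0]}'
```

```text
t: 22.55
tcp_pos: [0.4772, 0.066, 0.0625]
orientation: [-2.3, -2.138, 0.002]
wrist_force: [-5.6, -1.3, -7.8]
opening: 0.0136
gripper_force: 39.7
t: 23.05
tcp_pos: [0.4774, 0.0683, 0.0624]
orientation: [-2.301, -2.136, 0.001]
wrist_force: [-5.8, 1.3, -8.2]
opening: 0.0135
gripper_force: 39.7
```

```bash

python3 -m inch '{"gripper":[1,1,1,1,1,1],"dp":[[0,0,0.8],[0,0,1],[0,0,1],[0,0,0.6],[0,0,0],[0,0,0]],"roll":[0,0,0,0,0,0]}'
python3 -m inch '{"gripper":[0,0,0,0,0,0,0,0],"dp":[[0,0,0],[0,0,0],[0,0,0],[0,0,0],[0,0,-2],[0,0,-4],[0,0,-4],[0,0,0]],"roll":[0,0,0,0,0,0,0,0]}'
python3 - <<'E'
from h import *
c=eyes.get_calibration("wrist");i=eyes.capture("wrist");t=eyes.capture("top")
cv2.imwrite("pics/w7.png",np.hstack([cv2.resize(i,(440,275)),cv2.resize(t[120:260,210:390],(354,275),interpolation=cv2.INTER_CUBIC)]))
s=arm.observe();M=R.from_rotvec(s["orientation"]).as_matrix();print(s["tcp_pos"])
y=np.array([.0701,.9975,0]);x=np.array([.9975,-.0701,0])
S=np.array([.5872,-.1002,.05])+.16*y;print("seat",S,"drop y rel", (np.array([.5977,.0579,0])-S)@y,(np.array([.6297,.0578,0])-S)@y,"gate x",(np.array([.6297,.0578,0])-S)@x)
E
```

```text
t: 23.8
tcp_pos: [0.4774, 0.0682, 0.0288]
orientation: [-2.301, -2.136, 0.002]
wrist_force: [-6.3, 2.8, -5.6]
opening: 0.0134
gripper_force: 40.2
t: 24.8
tcp_pos: [0.4813, 0.0681, 0.1334]
orientation: [2.297, 2.134, 0.01]
wrist_force: [0.8, -0.8, -0.5]
opening: 0.0851
gripper_force: 0.0
[0.47834375 0.06809582 0.12900873]
seat [0.598416 0.0594   0.05    ] drop y rel -0.0015464416000000255 0.000597008399999973 gate x 0.03131794999999998
```

View pics/w7.png

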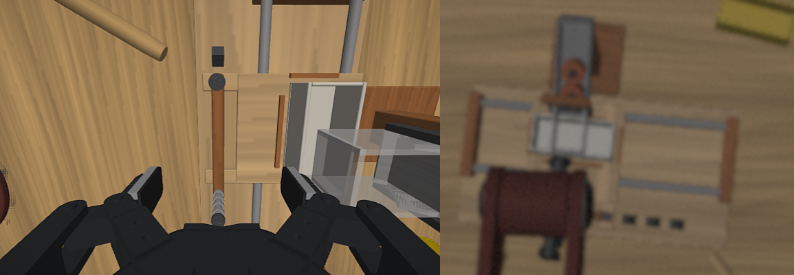

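The bar is down and the dish is under the clear shaft (top crop, dish at (575,135)). Next is the gate crossbar.

```bash

python3 -m inch '{"gripper":[0.3,0.3,0.3,0.3,0.3,0.3,0.3,0.3],"dp":[[0,0,-2],[0,0,-4],[0,0,-4],[0,0,-4],[0,0,-3],[0,0,-1],[0,0,0],[0,0,0]],"roll":[0,0,0,0,0,0,0,0]}'
python3 -m inch '{"gripper":[0.3,0.3,0.3,0.3,0.3,0.3,0.3],"dp":[[0,2,0],[0,4,0],[0,4,0],[0,3.3,0],[0,2,0],[0,0,0],[0,0,0]],"roll":[0,0,0,0,0,0,0]}'
python3 - <<'E'
from h import *
s=arm.observe();c=eyes.get_calibration("wrist");i=eyes.capture("wrist")
print(s["tcp_pos"]);G=np.array([.631,.0575,.261]);u,v=px("wrist",G,c);print(u,v)
M=R.from_rotvec(s["orientation"]).as_matrix()
# crossbar: reddish band; columns per row near the prediction, -y end visible ahead (+tool x)
h=cv2.cvtColor(i,cv2.COLOR_BGR2HSV)
for d in(.033,.02,0,-.02):
    a=px("wrist",G+M@[d,0,0],c);r=int(a[1]);
    if 0<=r<400:
        row=h[r,int(a[0])-45:int(a[0])+45];m=np.where((row[:,0]<14)&(row[:,1]>110))[0]+int(a[0])-45
        print(d,a.round(),m.min() if len(m) else None,m.max() if len(m) else None,len(m))
E
```

```text
t: 25.9
tcp_pos: [0.4774, 0.0681, 0.3064]
orientation: [-2.3, -2.136, 0.004]
wrist_force: [0.4, -1.2, 0.3]
opening: 0.0601
gripper_force: 0.0
t: 26.78
tcp_pos: [0.6299, 0.0569, 0.3077]
orientation: [-2.3, -2.137, 0.002]
wrist_force: [0.4, 0.8, 0.6]
opening: 0.0597
gripper_force: 0.0
[0.62990917 0.05694688 0.30771295]
322.1109847403096 202.87511415305033
0.033 [322. 162.] 316 331 16
0.02 [322. 179.] 316 366 44
0 [322. 203.] 316 331 16
-0.02 [322. 226.] 316 331 16
```

```bash

python3 -m inch '{"gripper":[0.3,0.3,0.3,0.3,0.3,0.3,0.3,0.3],"dp":[[0,0.15,2],[0,0,3],[0,0,3],[0,0,1.7],[0,0,0.9],[0,0,0.4],[0,0,0],[0,0,0]],"roll":[0,0,0,0,0,0,0,0]}'
python3 -m inch '{"gripper":[1,1,1,1,1,1],"dp":[[0,0,0],[0,0,0],[0,0,0],[0,0,0],[0,0,0],[0,0,0]],"roll":[0,0,0,0,0,0]}' 40
```

```text
t: 27.82
tcp_pos: [0.6329, 0.0567, 0.2001]
orientation: [2.301, 2.137, 0.002]
wrist_force: [0.5, 0.9, 0.7]
opening: 0.0598
gripper_force: 0.0
t: 28.58
tcp_pos: [0.6309, 0.0569, 0.1993]
orientation: [-2.3, -2.137, 0.004]
wrist_force: [-5.7, -0.3, 3.2]
opening: 0.0134
gripper_force: 40.5
```

```bash

python3 -m inch '{"gripper":[1,1,1,1,1,1,1,1],"dp":[[0,0,-1.5],[0,0,-1.8],[0,0,-1.3],[0,0,-0.6],[0,0,0],[0,0,0],[0,0,0],[0,0,0]],"roll":[0,0,0,0,0,0,0,0]}'
python3 -c "
from h import *
cv2.imwrite('pics/m1.png',eyes.capture('wrist'))"
python3 -m inch '{"gripper":[1,1,1,1,1,1,1,1],"dp":[[0,0,0],[0,0,0],[0,0,0],[0,0,0],[0,0,0],[0,0,0],[0,0,0],[0,0,0]],"roll":[0,0,0,0,0,0,0,0]}'
```

```text
t: 29.58
tcp_pos: [0.6309, 0.0568, 0.2514]
orientation: [-2.3, -2.137, 0.004]
wrist_force: [-7.4, 0.2, -2.9]
opening: 0.0134
gripper_force: 39.9
t: 30.62
tcp_pos: [0.6309, 0.0568, 0.2514]
orientation: [-2.3, -2.137, 0.004]
wrist_force: [-6.1, 1.0, -4.0]
opening: 0.0134
gripper_force: 39.9
```

```bash

python3 -m inch '{"gripper":[1,1,1,1,1,1],"dp":[[0,0,1.5],[0,0,1.8],[0,0,1.3],[0,0,0.5],[0,0,0.1],[0,0,0]],"roll":[0,0,0,0,0,0]}'
python3 -m inch '{"gripper":[0.3,0.3,0.3,0.3,0.3,0.3,0.3],"dp":[[0,0,0],[0,0,0],[0,0,0],[0,0,-3],[0,0,-4],[0,0,-4],[0,0,0]],"roll":[0,0,0,0,0,0,0]}'
python3 -m inch '{"gripper":[0.3,0.3,0.3,0.3,0.3,0.3],"dp":[[0,-2,0],[0,-4,0],[0,-4,0],[0,-4,0],[0,-1.3,0],[0,0,0]],"roll":[0,0,0,0,0,0]}'
python3 - <<'E'
from h import *
i=eyes.capture("wrist");c=eyes.get_calibration("wrist");t=eyes.capture("top");d=eyes.capture("side")
y=np.array([.0701,.9975,0]);x=np.array([.9975,-.0701,0]);S=np.array([.5984,.0594,0]);t0=cv2.imread("pics/top0.png");
def red(img):
    h=cv2.cvtColor(img,cv2.COLOR_BGR2HSV);return ((h[...,0]<13)&(h[...,1]>100)&(h[...,2]>40)).astype(np.uint8)
for n,img in(("wrist",i),("side",d),("top",t)):
    q=np.array([px(n,S+a*x+b*y+[0,0,.057+.012],c if n=="wrist" else None) for a,b in((-.026,-.061),(.026,-.061),(.026,.061),(-.026,.061))])
    m=np.zeros(img.shape[:2],np.uint8);cv2.fillPoly(m,[q.round().astype(int)],1)
    k,_,st,ce=cv2.connectedComponentsWithStats(red(img)*m)
    print(n,q.round().tolist(),m.sum(),[(st[j][4],ce[j].round().tolist(),st[j][2:4].tolist()) for j in range(1,k) if st[j][4]>8])
C=S+.09*x+[0,0,.2]
for n,img in(("top",t),("top start",t0)):
    u,v=px("top",C).astype(int);print(n,red(img)[v-12:v+13,u-12:u+13].sum())
E
```

```text
t: 31.38
tcp_pos: [0.6309, 0.0568, 0.1994]
orientation: [-2.3, -2.137, 0.004]
wrist_force: [-7.2, 0.9, -2.1]
opening: 0.013
gripper_force: 40.1
t: 32.25
tcp_pos: [0.6345, 0.0567, 0.3148]
orientation: [2.297, 2.133, 0.011]
wrist_force: [0.2, -0.1, 0.2]
opening: 0.0596
gripper_force: 0.0
t: 33.0
tcp_pos: [0.4797, 0.068, 0.3087]
orientation: [2.301, 2.138, 0.001]
wrist_force: [-0.5, 1.0, 0.1]
opening: 0.0597
gripper_force: 0.0
wrist [[383.0, 207.0], [417.0, 207.0], [424.0, 123.0], [387.0, 123.0]] 3099 [(np.int32(68), [394.0, 165.0], [10, 24]), (np.int32(112), [416.0, 173.0], [10, 18])]
side [[313.0, 229.0], [299.0, 227.0], [292.0, 254.0], [308.0, 256.0]] 459 [(np.int32(114), [304.0, 241.0], [12, 14])]
top [[297.0, 200.0], [299.0, 184.0], [261.0, 181.0], [259.0, 197.0]] 669 [(np.int32(50), [277.0, 189.0], [8, 10])]
top 55
top start 185
```

```bash
python3 - <<'E'
from h import *
t=eyes.capture("top");t0=cv2.imread("pics/top0.png")
def red(img):
    h=cv2.cvtColor(img,cv2.COLOR_BGR2HSV);return ((h[...,0]<13)&(h[...,1]>100)&(h[...,2]>40)).astype(np.uint8)
for m in(t0,t):
    print("\n".join("".join(".#"[v] for v in r) for r in red(m)[124:204,256:306]));print()
E
```

```text
..................................................
..................................................
..................................................
..................................................
..................................................
..................................................
..................................................
..................................................
..................................................
.................................##.####..........
.................................####.##.#####....
.................................##############...
.................................#############....
..................................############....
.................................###.########.#...
.................................##############...
.................................#############....
.................................#############....
.................................#######.#####....
.................................#############....
..................................###########.....
.............................
[... 6360 characters left out ...]
....###...##.........................
..................#######.........................
..................#######.........................
..................######..........................
......................#...........................
..................................................
..................................................
..................................................
..................................................
#.............#...#...............................
####.#.##...########..............................
##########.########...............................
######.#############..............................
###################...............................
```

Both props have left the chute, and one disc is visible in the dish with the other presumably under it. A quick triangulation gives its height.

```bash
python3 - <<'E'
from h import *
for z in(.06,.078,.09,.1,.11,.13):print(z,at("top",(277,189.5),z).round(4),at("side",(304,241),z).round(4))
E
```

```text
0.06 [0.6024 0.0657 0.06  ] [0.5954 0.0517 0.06  ]
0.078 [0.6003 0.064  0.078 ] [0.5937 0.0663 0.078 ]
0.09 [0.599  0.0629 0.09  ] [0.5925 0.0761 0.09  ]
0.1 [0.5978 0.0619 0.1   ] [0.5915 0.0842 0.1   ]
0.11 [0.5967 0.061  0.11  ] [0.5905 0.0923 0.11  ]
0.13 [0.5944 0.0592 0.13  ] [0.5885 0.1086 0.13  ]
```

The disc sits at or below rim height, so it is in the dish. Now back to the bar: lift it, slide back and let it drop.

```bash

python3 -m inch '{"gripper":[0.2,0.2,0.2,0.2,0.2,0.2,0.2,0.2],"dp":[[0,-0.1,2],[0,0,4],[0,0,5],[0,0,5],[0,0,4],[0,0,2],[0,0,0],[0,0,0]],"roll":[0,0,0,0,0,0,0,0]}'
python3 -m inch '{"gripper":[0.2,0.2,0.2,0.2,0.2,0.2],"dp":[[0,0,2],[0,0,2],[0,0,1.2],[0,0,0.8],[0,0,0],[0,0,0]],"roll":[0,0,0,0,0,0]}'
python3 -m inch '{"gripper":[1,1,1,1,1,1,1],"dp":[[0,0,0],[0,0,0],[0,0,0],[0,0,0],[0,0,0],[0,0,0],[0,0,0]],"roll":[0,0,0,0,0,0,0]}' 40
python3 -m inch '{"gripper":[1,1,1,1,1,1],"dp":[[0,0,-0.8],[0,0,-1],[0,0,-1],[0,0,-0.7],[0,0,0],[0,0,0]],"roll":[0,0,0,0,0,0]}'
```

```text
t: 34.2
tcp_pos: [0.4791, 0.068, 0.0893]
orientation: [2.301, 2.138, 0.001]
wrist_force: [-0.1, -0.6, 0.1]
opening: 0.0682
gripper_force: 0.0
t: 34.95
tcp_pos: [0.4794, 0.0681, 0.0297]
orientation: [2.301, 2.138, 0.002]
wrist_force: [-0.5, -0.0, 1.0]
opening: 0.0685
gripper_force: 0.0
t: 35.83
tcp_pos: [0.4773, 0.0682, 0.0292]
orientation: [-2.299, -2.137, 0.004]
wrist_force: [-7.0, 0.5, 5.9]
opening: 0.0131
gripper_force: 40.2
t: 36.58
tcp_pos: [0.4774, 0.0681, 0.0631]
orientation: [-2.3, -2.137, 0.003]
wrist_force: [-4.4, 0.8, -7.8]
opening: 0.0136
gripper_force: 39.2
```

Slide back 16 cm, gently.

```bash

python3 -m inch '{"gripper":[1,1,1,1,1,1,1,1],"dp":[[-0.5,0,0],[-1,0,0],[-1.6,0,0],[-2,0,0],[-2.2,0,0],[-2.2,0,0],[-2.1,0,0],[-1.7,0,0]],"roll":[0,0,0,0,0,0,0,0]}'
python3 -m inch '{"gripper":[1,1,1,1,1,1],"dp":[[-1.3,0,0],[-0.8,0,0],[-0.5,0,0],[-0.1,0,0],[0,0,0],[0,0,0]],"roll":[0,0,0,0,0,0]}'
```

```text
t: 37.58
tcp_pos: [0.4679, -0.0651, 0.0632]
orientation: [-2.3, -2.137, 0.002]
wrist_force: [-3.4, 2.5, -8.4]
opening: 0.0134
gripper_force: 39.2
t: 38.33
tcp_pos: [0.466, -0.0918, 0.0633]
orientation: [-2.301, -2.137, 0.003]
wrist_force: [-5.7, -0.0, -9.5]
opening: 0.0133
gripper_force: 39.3
```

```bash

python3 -m inch '{"gripper":[1,1,1,1,1,1],"dp":[[0,0,0.8],[0,0,1],[0,0,1],[0,0,0.6],[0,0,0],[0,0,0]],"roll":[0,0,0,0,0,0]}'
python3 -m inch '{"gripper":[0,0,0,0,0,0,0,0],"dp":[[0,0,0],[0,0,0],[0,0,0],[0,0,0],[0,0,-2],[0,0,-4],[0,0,-4],[0,0,-2]],"roll":[0,0,0,0,0,0,0,0]}'
python3 -m inch '{"gripper":[0,0,0,0,0],"dp":[[0,-3,0],[0,-3,0],[0,0,0],[0,0,0],[0,0,0]],"roll":[0,0,0,0,0]}'
python3 - <<'E'
from h import *
i=eyes.capture("top");i0=cv2.imread("pics/top0.png")
h=cv2.cvtColor(i,cv2.COLOR_BGR2HSV);r=((h[...,0]<13)&(h[...,1]>100)&(h[...,2]>40)).astype(np.uint8)
print(px("top",(.5872,-.1002,.09)),px("top",(.4675,-.0915,.092)))
print("\n".join("".join(".#"[v] for v in q) for q in r[180:245,295:370]))
for n,(u,v) in dict(jar=(408,168),mug=(177,163),crock=(162,225),spat=(390,305),mallet=(196,310)).items():
    a=cv2.absdiff(i,i0)[v-14:v+15,u-14:u+15];print(n,a.mean().round(1))
E
```

```text
t: 39.08
tcp_pos: [0.466, -0.0919, 0.0297]
orientation: [-2.3, -2.137, 0.004]
wrist_force: [-5.9, 0.4, -5.6]
opening: 0.0133
gripper_force: 39.8
t: 40.08
tcp_pos: [0.4683, -0.092, 0.153]
orientation: [2.299, 2.136, 0.003]
wrist_force: [-0.0, -0.0, -0.1]
opening: 0.0852
gripper_force: 0.0
t: 40.7
tcp_pos: [0.4077, -0.0872, 0.1501]
orientation: [2.301, 2.138, 0.0]
wrist_force: [-0.0, -0.4, 0.1]
opening: 0.0853
gripper_force: 0.0
[328.7276496 194.735308 ] [324.93062359 232.78159822]
...........................................................................
.............................................................#.##..........
.............................................................#####.........
.............................................................#####.........
.............................................................#####.........
.............................................................#####.........
.............................................................#####.........
.............................................................####..........
.......
[... 3670 characters left out ...]
..................#...........................
..............#####...##...................................................
..............#####....###.................................................
.............#####....#####................................................
............####.##..######.##.............................................
...........########.#############..........................................
...........######..#################..#....................................
...........########################..#..#..................................
...........#####################.#####.#.##................................
jar 3.1
mug 3.1
crock 2.4
spat 3.2
mallet 2.8
```

```bash
python3 -c "
from bench import sign_off
print(sign_off())"
```

```text
the job is handed in; nothing more can be done
None
```

I handed the job in at about 41 s: both props had left the chute, one is visible in the dish (the other is most likely under it, not seen), the dish is back in the end notch with the bar down, and the bystanders I checked had not moved; no verdict came back.

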